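Refit the drip grate and drip tray of a bar tap

TASK

Take the drip grate out of the rack and lay it fully down in the drip tray's pocket with its slotted steel face up and its orange feet down, without letting it drop. Then slide the tray fully home into the bay at the foot of the tap dispenser, with the grate still lying flat in it. Leave the bottle, the can and the tumbler where they stand.

Things in the scene. Friction and masses are not known exactly. Their poses are not given: they have to be found in the camera images.
- dispenser: Red tap dispenser, 230 mm wide, 270 deep, 340 high, fixed. Origin on the counter under the middle of its front face; +x points into the machine, z up. At its foot is the drip-tray bay, 124 mm wide (y +-62), 50 high, 60 deep, floored by the counter. Guide wings 26 mm high flare to about 170 mm apart 38 mm before the face. The front 80 mm of it is a base 70 mm high; taps 205 mm up reach 9 mm past the face.
- bay_stop (a point): Middle of the bay's flat end stop, at counter height, 60 mm behind the dispenser's front face; axes as the dispenser's. With the tray home, point tray_rear lies here and the tray's front end is still 100 mm outside the face.
- tray: Loose grey plastic drip tray, about 0.5 kg, on the counter before the bay: 160 mm long (x), 120 wide (y), 30 high. Origin at the centre of its underside; +x points to its rear end, which goes into the bay first; z up. Its top has a square pocket and its front end a yellow tab. It slides on the counter with a few newtons.
- tray_rear (a point): Middle of the lower edge of the tray's rear end (tray x = +80 mm), axes as the tray's.
- tray_tab (a point): Middle of the top of the yellow tab on the tray's front end, at tray x = -75 mm, 60 mm above the counter; axes as the tray's. The tab is 10 mm thick (x), 50 wide (y) and stands 30 mm above the tray's rim; the tray can be slid by pinching it from above or by pushing the front end.
- pocket (a point): Middle of the floor of the tray's pocket, at tray x = -16.5 mm, 16 mm above the counter; axes as the tray's. The pocket is 107 x 107 mm, 14 deep, its mouth bevelled out to 113 mm over the top 8 mm, floor black. With the grate seated, the grate's origin lies here and its top is flush with the rim.
- grate: Square drip grate, 100 x 100 mm, 14 thick, about 0.2 kg: an 8 mm plate (z 6 to 14), top face steel with black slots, underside black with four orange feet (10 mm wide, 6 high, at x, y +-34). Origin central, at the feet's ends; z is the normal out of the top face. It starts loose on edge in the rack, z level, facing anywhere, upper edge 110 mm above the counter. Any edge fits any pocket side.
- rack: White fixed drying rack holding the grate on edge in a 16 mm slot along its y. Base 80 (x) x 130 (y) x 10 mm high; posts 65 mm high beside the slot at y 32 to 48 and -32 to -48, a bar 33 mm high between them; all above that is free. Origin at the centre of its underside.
- wine: Bystander: green wine bottle, 74 mm diameter, 290 high; origin at the centre of its base.
- can: Bystander: orange drinks can, 66 mm diameter, 115 high; origin at the centre of its base.
- tumbler: Bystander: blue tumbler, 76 mm diameter, 95 high; origin at the centre of its base.
Not all that is in view belongs to the job. There is more than one size of the grate; the one meant has the size given above. There is more than one size of the tray; the one meant has the size given above.

How it is judged:
On the way, in this order (a step that is already met when the one before it is completed fails the run):
1. the grate lies flat in the pocket, slotted face up, released, with the tray still outside the bay (x of grate in the frame of pocket between -0.006 and 0.006 m and y of grate in the frame of pocket between -0.006 and 0.006 m and z of grate in the frame of pocket between -0.004 and 0.003 m and angle between grate's own z axis and vertical below 0.06 rad and contact force between the fingers and grate below 0.3 N and x of tray_rear in the frame of bay_stop below -0.055 m), for 0.2 s.
2. the tray is fully home in the bay with the grate in it (x of tray_rear in the frame of bay_stop above -0.006 m and y of tray_rear in the frame of bay_stop between -0.006 and 0.006 m and angle between the x axis of tray and the x axis of dispenser, either way round below 0.09 rad and angle between tray's own z axis and vertical below 0.05 rad and x of grate in the frame of pocket between -0.006 and 0.006 m and y of grate in the frame of pocket between -0.006 and 0.006 m and z of grate in the frame of pocket between -0.004 and 0.003 m and angle between grate's own z axis and vertical below 0.06 rad), for 0.2 s.
At the end, for the whole second after the job is handed in: The tray's rear is within 6 mm of the bay's end stop, centred within 6 mm, square within 0.09 rad and flat; the grate lies in the pocket, centred within 6 mm, on the pocket's floor within 3 mm, slotted face up and level within 0.06 rad; both at rest (all of step 2 and linear speed of each of tray, grate below 0.01 m/s); the robot touches nothing.
It fails at once if the green wine bottle is shifted by more than 30 mm or tipped (distance of wine from where it was at the start of the episode above 0.03 m or angle between wine's own z axis and vertical above 0.35 rad).
It fails at once if the orange drinks can is shifted by more than 30 mm or tipped (distance of can from where it was at the start of the episode above 0.03 m or angle between can's own z axis and vertical above 0.35 rad).
It fails at once if the blue tumbler is shifted by more than 30 mm or tipped (distance of tumbler from where it was at the start of the episode above 0.03 m or angle between tumbler's own z axis and vertical above 0.35 rad).
It fails at once if the grate is dropped: moving faster than 1 m/s with the fingers off it (linear speed of grate above 1 m/s and contact force between the fingers and grate below 0.01 N).
It also fails if it takes over 64 s, if anything falls off the work surface, if the arm or the gripper's body presses on something with over 40 N, if the wrist force passes 120 N, or if a joint passes its speed limit or range.

ROBOT

A 6-joint arm with a two-finger parallel gripper is mounted at the origin on the work surface. World frame = base frame: x ahead of the robot, y to its left, z up, the work surface at z = 0. Lengths are in m, angles in rad, forces in N, time in s.
With the tool pointing down it reaches from about 0.325 to 0.875 m from the base axis. Payload 4.4 kg.
Tool frame: the origin (TCP) lies between the finger pads; the fingertips stand robot.tip_reach ahead of it and the grasp point (between the pads) lies 5 mm behind it (robot.tip_reach is the distance from the TCP to the fingertips, in m); z points along the fingers, y is the line along which they close (so a half turn about z gives the same grasp; the last joint's range is limited). The gripper opens to 85 mm and grips with 20 to 120 N. Pads are 22 mm wide; open, the fingers measure 114 mm over their backs; the gripper's body (76 mm by 85 mm) begins 54 mm behind the grasp point. The pads swing forward as they close: fully open they stand 13 mm farther back than shut.
Start: joints at [-1.286, 0.207, 1.542, -0, 1.393, -0.15], TCP at [0.243, -0.521, 0.245] pointing down, gripper open.
Joint ranges: [-2.73, 2.73], [-0.86, 2.22], [0.23, 2.46], [-1.11, 4.25], [0.08, 2.63], [-2.82, 2.82]. Speed limits (rad/s): [2.79, 2.79, 3.14, 3.14, 3.14, 3.14].

INTERFACE

Orientations are given as a rotation vector (axis times angle).
In Python, from cell import sensors, grab_frame, robot gives the robot as it stands. The module is installed in compiled form; this text tells all that it offers.
- The arm moves only by the tool play_rows, never from a script. Its argument "plan" is a list of rows, each a list of 5 numbers: the closure, from -1 (fully open) to 1 (shut), so that 0 is half open, then the shift along the tool's x, y, z in mm, then the turn about the tool's z in rad. In form: [[claw, dx, dy, dz, twist], ...]. A call has 1 to 8 rows; each row shifts and turns the commanded pose from where the row before left it, along the tool's axes as they then stand; what a row does not reach is not made up. A row lasts 1/12 s, in which the tool goes at most 41.7 mm and 7.16 degrees, less where a joint would pass 70% of its speed; a pose out of reach is approached as far as the arm can. A call is refused whole if a number of a shift passes 41.7 or a number of a turn 0.125, either way. A call with a gripper value outside its range is refused whole. The fingers move at their own pace and stop on an object; "force" is the grip in N (left out, the last holds). Time passes only in rows, so rows that do not move let the fingers close. It gives the time, the measured TCP pose, the force, the opening and the grip force at its end, in the units of the state.
- sensors.get_obs(): the state, without advancing time (a new reading comes with each control period).
- grab_frame(name): name is "scene" or "side" or "wrist"; returns a dict with "pixels" (384x512x3 uint8, red, green, blue), "fx", "fy", "cx", "cy" (pixels), "pose" (4x4, takes a point from camera to world coordinates); the wrist camera has in their place "mount" (4x4, takes a point from camera to tool coordinates, whose origin is the TCP and whose axes are the flange's). Camera axes: x right, y up, looking along -z (the intrinsics and any distortion apply to the point x, -y, -z); pixel columns grow to the right and rows downward; lengths in m; the calibration is good to about 2 mm. A picture is of the moment at which its call begins: read the wrist's pose just before it. There is no depth.
- robot.finish_job(): hands the job in; it is judged then, once.
The state is a dict: "clock": time; "joint_positions": joint angles; "dq": joint speeds; "tau": joint torques, N m; "position": TCP position; "eef_rot": TCP orientation; "force": force on the tool from outside, world axes, zero at the start; "moment": the same for the moment, N m; "gripper_width": finger opening in m; "finger_force": force on a finger pad.
Only numpy, scipy, OpenCV 4.12 (cv2) and the standard library are available. Lean on these libraries where they do the work, as an engineer would, in place of code of your own. Each camera call takes 0.05 s, during which the arm holds its last target. There are 200 camera calls.

## Working session

There is one attempt and no reset: what is moved stays moved. The work goes in short steps, Python scripts to look and compute and a tool call to move; the robot and the scene stay as the last step left them, time stands still between calls to the robot, and variables do not carry over. Pictures are saved under pics/ and viewed, at most 10 in all, crops included, and the job is handed in when it is done.

Besides the shell and the picture viewer there is one more tool, called after "Call:" by a JSON object that holds its "fn" and its "kwargs", one argument or row to a line. play_rows: Moves the arm, as the interface text tells. Its arguments: {"type":"object","properties":{"plan":{"type":"array"},"force":{"type":"number"}},"required":["plan"]}

```bash
mkdir -p pics; cat > h.py <<'E'
import numpy as np, cv2
from scipy.spatial.transform import Rotation as R
from cell import sensors, grab_frame, robot
def shot(name, fn=None):
    o=sensors.get_obs(); f=grab_frame(name)
    if 'mount' in f:
        T=np.eye(4); T[:3,:3]=R.from_rotvec(o['eef_rot']).as_matrix(); T[:3,3]=o['position']
        f['pose']=T@np.array(f['mount'])
    if fn: cv2.imwrite(fn, np.ascontiguousarray(f['pixels'][:,:,::-1]))
    return f
def ray(f,u,v):
    P=np.array(f['pose']); d=np.array([(u-f['cx'])/f['fx'],-(v-f['cy'])/f['fy'],-1.])
    return P[:3,3],P[:3,:3]@d
def onz(f,u,v,z):
    c,d=ray(f,u,v); return c+d*(z-c[2])/d[2]
def proj(f,p):
    P=np.array(f['pose']); q=P[:3,:3].T@(np.asarray(p)-P[:3,3]); return np.array([f['cx']-f['fx']*q[0]/q[2], f['cy']+f['fy']*q[1]/q[2]])
def tri(f,a,g,b):
    c,d=ray(f,*a); e,h=ray(g,*b); s=np.linalg.lstsq(np.c_[d,-h],e-c,rcond=None)[0]
    p,q=c+d*s[0],e+h*s[1]; return (p+q)/2,np.linalg.norm(p-q)
E
python3 - <<'E'
from h import *
for n in ('scene','side','wrist'):
    f=shot(n,f'pics/{n}0.png'); print(n,{k:(np.round(v,3).tolist()) for k,v in f.items() if k!='pixels'})
print(sensors.get_obs(), robot.tip_reach)
E
```

```text
scene {'fx': 479.582, 'fy': 479.582, 'cx': 252.522, 'cy': 190.793, 'pose': [[-0.671, -0.475, 0.569, 1.233], [0.741, -0.447, 0.501, 0.683], [0.016, 0.758, 0.652, 0.834], [0.0, 0.0, 0.0, 1.0]]}
side {'fx': 427.659, 'fy': 427.659, 'cx': 249.665, 'cy': 193.414, 'pose': [[-0.941, 0.245, -0.233, 0.305], [-0.338, -0.693, 0.637, 0.76], [-0.005, 0.678, 0.735, 0.846], [0.0, 0.0, 0.0, 1.0]]}
wrist {'fx': 264.697, 'fy': 264.697, 'cx': 255.431, 'cy': 193.276, 'mount': [[0.001, 0.947, 0.321, 0.082], [1.0, -0.0, -0.001, 0.0], [-0.001, 0.321, -0.947, -0.129], [0.0, 0.0, 0.0, 1.0]], 'pose': [[0.423, 0.858, 0.292, 0.317], [-0.906, 0.401, 0.135, -0.486], [-0.001, -0.321, 0.947, 0.373], [0.0, 0.0, 0.0, 1.0]]}
{'clock': 0.15, 'joint_positions': array([-1.28548764e+00,  2.07282998e-01,  1.54263752e+00,  2.45134256e-06,
        1.39350438e+00, -1.50499108e-01]), 'dq': array([ 2.13944682e-03, -2.76882574e-03, -4.94111662e-03, -3.74768448e-04,
       -5.09146244e-04, -7.61994030e-05]), 'tau': array([-5.92518154e-04, -3.83516121e+01, -2.92036718e+01, -2.91592441e-04,
        6.65359839e-03,  1.66348377e-05]), 'position': array([ 0.24256129, -0.52070728,  0.24435357]), 'eef_rot': array([-3.06551772e+00, -6.78764788e-01,  1.89957864e-04]), 'force': array([ 0.31034307, -0.15313062, -0.53824023]), 'moment': array([-0.03966901, -0.03458976, -0.04119161]), 'finger_force': 0.0, 'gripper_width': 0.08556556226165732} 0.014
```

View pics/scene0.png

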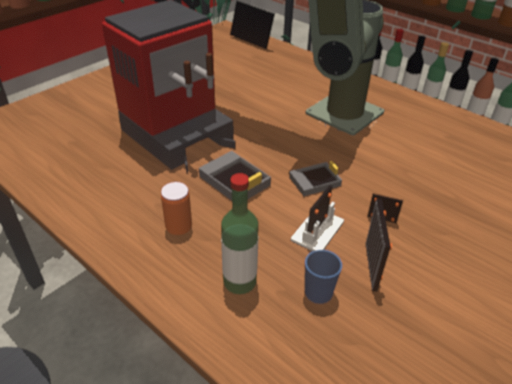

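View pics/side0.png

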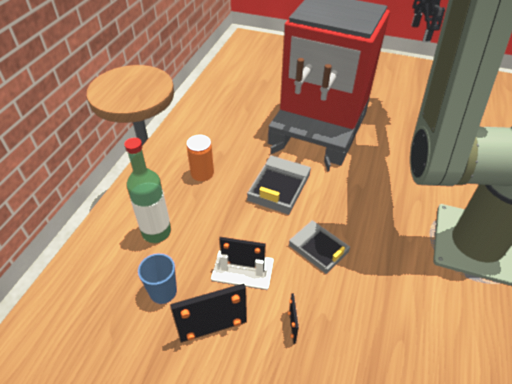

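Scene: tray at about (235,175), with its yellow tab at (255,180). Rack with the grate on edge at (318,225), orange feet showing. Bottle (240,240), can (177,210), tumbler (322,278). Side: tray (280,185), tab (269,195), rack (243,262) with the black underside and feet towards this camera. The other tray and grates are decoys.

```bash
python3 - <<'E'
from h import *
S=shot('scene');D=shot('side')
for n,a,b in [('tab',(255,180),(269,195)),('tray',(237,172),(279,183)),('rack',(318,230),(243,268))]:
    print(n,[x.round(3) if hasattr(x,'round') else x for x in tri(S,a,D,b)])
for n,a,z in [('bottle',(240,288),0),('can',(177,232),0),('tumb',(320,298),0),('d',(170,160),0)]: print(n,onz(S,*a,z).round(3))
def crop(f,x,y,w,h,s,fn):
    cv2.imwrite(fn,cv2.resize(f['pixels'][y:y+h,x:x+w,::-1],None,fx=s,fy=s,interpolation=cv2.INTER_CUBIC))
crop(S,110,100,250,160,3,'pics/a.png')
crop(D,200,100,200,200,3,'pics/b.png')
E
```

```text
tab [array([0.51 , 0.055, 0.047]), np.float64(0.003)]
tray [array([ 0.503, -0.014,  0.029]), np.float64(0.007)]
rack [array([0.506, 0.257, 0.004]), np.float64(0.002)]
bottle [0.761 0.238 0.   ]
can [0.743 0.011 0.   ]
tumb [0.665 0.38  0.   ]
d [ 0.566 -0.222 -0.   ]
```

View pics/a.png

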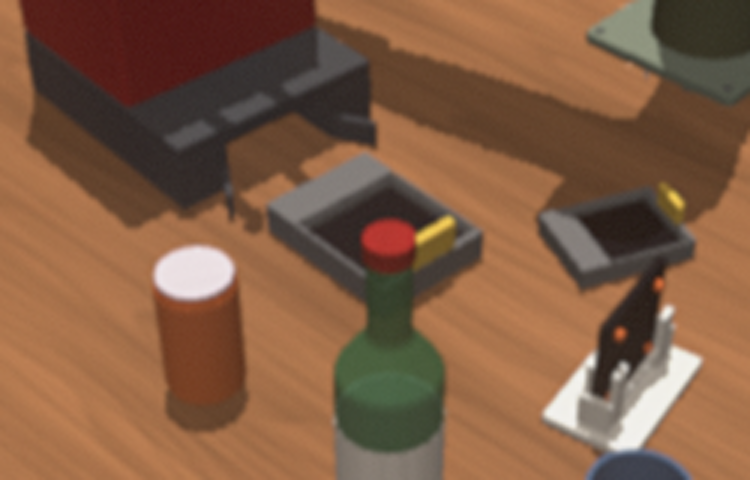

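View pics/b.png

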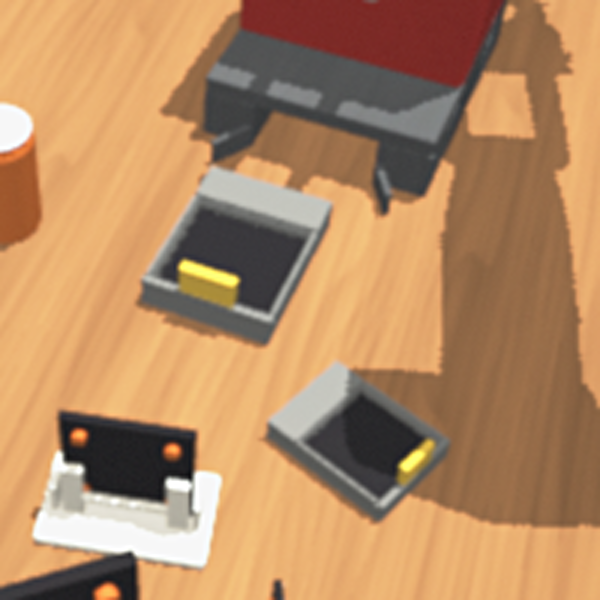

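```bash
python3 - <<'E'
from h import *
S=shot('scene');D=shot('side')
A=lambda x,y:(110+x/3,100+y/3); B=lambda x,y:(200+x/3,100+y/3)
for n,a,b in [('grate c1',A(658,265),B(62,412)),('grate c2',A(600,325),B(195,430)),('foot1',A(658,285),B(79,438)),('foot2',A(620,333),B(173,452)),
 ('tab1',A(455,220),B(180,262)),('tab2',A(415,242),B(240,278)),('rear1',A(368,155),B(331,208)),('rear2',A(268,207),B(210,168)),('front1',A(482,235),B(265,325)),('base c',A(700,358),B(220,475))]:
    p,e=tri(S,a,D,b); print(n,p.round(3),round(e,4), tri(S,a,D,b)[0] is None)
# swapped matches
for n,a,b in [('g c1',A(658,265),B(195,430)),('g c2',A(600,325),B(62,412)),('tab1',A(455,220),B(240,278)),('tab2',A(415,242),B(180,262))]:
    p,e=tri(S,a,D,b); print('sw',n,p.round(3),round(e,4))
for n,a in [('wingL',B(213,155)),('wingR',B(385,212)),('bay fl',B(263,105)),('bay fr',B(377,138))]: print(n,onz(D,*a,.026).round(3))
E
```

```text
grate c1 [0.535 0.293 0.167] 0.0143 False
grate c2 [0.475 0.201 0.029] 0.0186 False
foot1 [0.525 0.291 0.139] 0.0152 False
foot2 [0.483 0.228 0.038] 0.0115 False
tab1 [0.524 0.087 0.098] 0.0029 False
tab2 [0.493 0.014 0.015] 0.0043 False
rear1 [ 0.438 -0.095  0.024] 0.0031 False
rear2 [ 0.559 -0.105  0.026] 0.0 False
front1 [0.455 0.063 0.024] 0.0023 False
base c [0.444 0.265 0.036] 0.0614 False
sw g c1 [0.46  0.243 0.102] 0.0043
sw g c2 [0.554 0.259 0.106] 0.003
sw tab1 [0.483 0.052 0.056] 0.0053
sw tab2 [0.535 0.053 0.061] 0.0018
wingL [ 0.562 -0.124  0.026]
wingR [ 0.39  -0.102  0.026]
bay fl [ 0.537 -0.211  0.026]
bay fr [ 0.42  -0.2    0.026]
```

```bash
cat >> h.py <<'E'
def yaw():
    m=R.from_rotvec(sensors.get_obs()['eef_rot']).as_matrix(); return np.arctan2(m[1,0],m[0,0])
def plan(p,y,n,claw,p0=None,y0=None):
    """n equal rows to world point p, yaw y; returns end"""
    p0=sensors.get_obs()['position'] if p0 is None else p0; y0=yaw() if y0 is None else y0
    d=(np.asarray(p)-p0)*1000/n; t=-(y-y0)/n; rows=[]
    for i in range(n):
        a=y0-t*i; rows.append([claw,round(d[0]*np.cos(a)+d[1]*np.sin(a),1),round(d[0]*np.sin(a)-d[1]*np.cos(a),1),round(-d[2],1),round(t,4)])
    for i in range(0,n,8): print(rows[i:i+8])
    return np.asarray(p),y
E
python3 - <<'E'
from h import *
print(yaw())
a=plan([.243,-.521,.425],yaw(),5,-1)
a=plan([.50,.251,.425],.167,22,-1,*a)
a=plan([.50,.251,.27],.167,5,-1,*a)
E
```

```text
0.4358135345954554
[[-1, np.float64(0.1), np.float64(0.0), np.float64(-36.0), np.float64(-0.0)], [-1, np.float64(0.1), np.float64(0.0), np.float64(-36.0), np.float64(-0.0)], [-1, np.float64(0.1), np.float64(0.0), np.float64(-36.0), np.float64(-0.0)], [-1, np.float64(0.1), np.float64(0.0), np.float64(-36.0), np.float64(-0.0)], [-1, np.float64(0.1), np.float64(0.0), np.float64(-36.0), np.float64(-0.0)]]
[[-1, np.float64(25.4), np.float64(-26.9), np.float64(-0.0), np.float64(0.0122)], [-1, np.float64(25.1), np.float64(-27.2), np.float64(-0.0), np.float64(0.0122)], [-1, np.float64(24.7), np.float64(-27.5), np.float64(-0.0), np.float64(0.0122)], [-1, np.float64(24.4), np.float64(-27.8), np.float64(-0.0), np.float64(0.0122)], [-1, np.float64(24.1), np.float64(-28.1), np.float64(-0.0), np.float64(0.0122)], [-1, np.float64(23.7), np.float64(-28.4), np.float64(-0.0), np.float64(0.0122)], [-1, np.float64(23.4), np.float64(-28.7), np.float64(-0.0), np.float64(0.0122)], [-1, np.float64(23.0), np.float64(-29.0), np.float64(-0.0), np.float64(0.0122)]]
[[-1, np.float64(22.7), np.float64(-29.2), np.
[... 710 characters left out ...]
.float64(-31.5), np.float64(-0.0), np.float64(0.0122)], [-1, np.float64(18.9), np.float64(-31.8), np.float64(-0.0), np.float64(0.0122)], [-1, np.float64(18.5), np.float64(-32.0), np.float64(-0.0), np.float64(0.0122)], [-1, np.float64(18.1), np.float64(-32.2), np.float64(-0.0), np.float64(0.0122)], [-1, np.float64(17.8), np.float64(-32.4), np.float64(-0.0), np.float64(0.0122)]]
[[-1, np.float64(0.0), np.float64(0.0), np.float64(31.0), -0.0], [-1, np.float64(0.0), np.float64(0.0), np.float64(31.0), -0.0], [-1, np.float64(0.0), np.float64(0.0), np.float64(31.0), -0.0], [-1, np.float64(0.0), np.float64(0.0), np.float64(31.0), -0.0], [-1, np.float64(0.0), np.float64(0.0), np.float64(31.0), -0.0]]
```

Call:
{"fn": "play_rows", "kwargs": {
  "plan": [
    [-1,0,0,-36,0],
    [-1,0,0,-36,0],
    [-1,0,0,-36,0],
    [-1,0,0,-36,0],
    [-1,0,0,-36,0],
    [-1,25.4,-27,0,0.012],
    [-1,25,-27.2,0,0.012],
    [-1,24.7,-27.5,0,0.012]
  ]
}}

```text
clock: 1.02
position: [0.2777, -0.4154, 0.4261]
eef_rot: [3.078, 0.62, 0.001]
force: [0.9, -0.1, -0.7]
gripper_width: 0.0853
finger_force: 0.0
```

Call:
{"fn": "play_rows", "kwargs": {
  "plan": [
    [-1,24.4,-27.8,0,0.012],
    [-1,24,-28,0,0.012],
    [-1,23.7,-28.4,0,0.012],
    [-1,23.4,-28.7,0,0.012],
    [-1,23,-29,0,0.012],
    [-1,22.7,-29.2,0,0.012],
    [-1,22.3,-29.5,0,0.012],
    [-1,22,-29.8,0,0.012]
  ]
}}

```text
clock: 1.68
position: [0.3707, -0.1333, 0.4255]
eef_rot: [3.105, 0.473, 0.001]
force: [0.5, -0.7, -0.4]
gripper_width: 0.0852
finger_force: 0.0
```

Call:
{"fn": "play_rows", "kwargs": {
  "plan": [
    [-1,21.6,-30,0,0.012],
    [-1,21.2,-30.3,0,0.012],
    [-1,20.8,-30.6,0,0.012],
    [-1,20.5,-30.8,0,0.012],
    [-1,0,0,0,0],
    [-1,0,0,0,0]
  ]
}}

```text
clock: 2.18
position: [0.4171, 0.0072, 0.4253]
eef_rot: [3.115, 0.409, -0.0]
force: [0.3, 0.6, -0.3]
gripper_width: 0.0858
finger_force: 0.0
```

```bash
python3 - <<'E'
from h import *
f=shot('wrist','pics/w1.png'); np.savez('w1.npz',**f); print(sensors.get_obs()['position'],yaw())
E
```

```text
[0.41694654 0.00598769 0.42523146] 0.25820710214710535
```

View pics/w1.png

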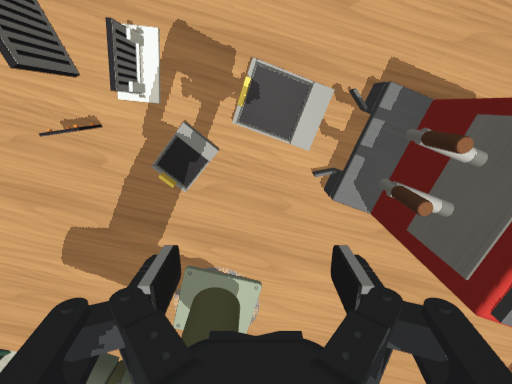

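Wrist view: tray corners about (253,60), (333,87), (308,150), (233,122); tab (243,91). Wing tips are at (351,90) and (314,173), base front between (372,92) and (329,185). The rack is at (135,63), with the grate's slotted face towards -y.

```bash
python3 - <<'E'
from h import *
f=np.load('w1.npz'); f={k:f[k] for k in f}
for n,p,z in [('r+',(333,87),.03),('r-',(308,150),.03),('f+',(253,60),.03),('f-',(233,122),.03),('tabA',(249,77),.06),('tabB',(239,106),.06),
 ('wA',(351,90),.026),('wB',(314,173),.026),('base1',(375,84),.07),('base2',(330,190),.07)]: print(n,onz(f,*p,z).round(4))
I=f['pixels'].astype(int); hsv=cv2.cvtColor(f['pixels'],cv2.COLOR_RGB2HSV)
# tray: low saturation around
m=((hsv[...,1]<60)).astype(np.uint8); m[:, :225]=0; m[:,340:]=0; m[160:]=0; m[:50]=0
c=max(cv2.findContours(m,cv2.RETR_EXTERNAL,cv2.CHAIN_APPROX_NONE)[0],key=cv2.contourArea)
b=cv2.boxPoints(cv2.minAreaRect(c)); print(b.round(1)); P=np.array([onz(f,*q,.03) for q in b]); print(P.round(4), np.linalg.norm(np.diff(P,axis=0),axis=1))
S=shot('scene');D=shot('side')
a=(110+415/3,100+242/3),(200+180/3,100+262/3)
print('tab w/ wrist', tri(f,(239,106),D,(280,192.7))[0], tri(f,(249,77),D,(260,187.3))[0])
E
```

```text
r+ [ 0.5615 -0.1026  0.03  ]
r- [ 0.4395 -0.0954  0.03  ]
f+ [0.5667 0.051  0.03  ]
f- [0.4533 0.0606 0.03  ]
tabA [0.5355 0.0496 0.06  ]
tabB [0.4852 0.0548 0.06  ]
wA [ 0.5658 -0.1378  0.026 ]
wB [ 0.3974 -0.1233  0.026 ]
base1 [ 0.5794 -0.1597  0.07  ]
base2 [ 0.3818 -0.1514  0.07  ]
[[228.3 121.2]
 [252.5  56.8]
 [334.6  87.6]
 [310.5 152.1]]
[[ 0.4524  0.0696  0.03  ]
 [ 0.5714  0.0532  0.03  ]
 [ 0.5613 -0.1059  0.03  ]
 [ 0.4369 -0.1014  0.03  ]] [0.12019444 0.15948183 0.12445866]
tab w/ wrist [0.48370614 0.05427307 0.06243808] [0.53588649 0.04967658 0.05889305]
```

```bash
python3 - <<'E'
from h import *
f=np.load('w1.npz'); f={k:f[k] for k in f}
for p in [(107,18),(116,96)]: print(onz(f,*p,.11))
a=plan([.50,.25,.25],.167,8,-1)
E
```

```text
[0.55435669 0.26527583 0.11      ]
[0.45086782 0.24264707 0.11      ]
[[-1, np.float64(17.8), np.float64(-27.1), np.float64(21.9), np.float64(0.0109)], [-1, np.float64(17.5), np.float64(-27.3), np.float64(21.9), np.float64(0.0109)], [-1, np.float64(17.2), np.float64(-27.5), np.float64(21.9), np.float64(0.0109)], [-1, np.float64(16.9), np.float64(-27.6), np.float64(21.9), np.float64(0.0109)], [-1, np.float64(16.6), np.float64(-27.8), np.float64(21.9), np.float64(0.0109)], [-1, np.float64(16.3), np.float64(-28.0), np.float64(21.9), np.float64(0.0109)], [-1, np.float64(16.0), np.float64(-28.2), np.float64(21.9), np.float64(0.0109)], [-1, np.float64(15.7), np.float64(-28.4), np.float64(21.9), np.float64(0.0109)]]
```

Call:
{"fn": "play_rows", "kwargs": {
  "plan": [
    [-1,17.8,-27,22,0.011],
    [-1,17.5,-27.3,22,0.011],
    [-1,17.2,-27.5,22,0.011],
    [-1,17,-27.6,22,0.011],
    [-1,16.6,-27.8,22,0.011],
    [-1,16.3,-28,22,0.011],
    [-1,16,-28.2,22,0.011],
    [-1,15.7,-28.4,22,0.011]
  ]
}}

```text
clock: 3.0
position: [0.5014, 0.2504, 0.2483]
eef_rot: [3.131, 0.257, 0.001]
force: [0.8, -1.0, 0.3]
gripper_width: 0.0854
finger_force: 0.0
```

Call:
{"fn": "play_rows", "kwargs": {
  "plan": [
    [-1,0,0,0,0],
    [-1,0,0,0,0]
  ]
}}

```text
clock: 3.17
position: [0.4998, 0.2499, 0.2466]
eef_rot: [3.129, 0.262, -0.008]
force: [-0.0, 0.2, 0.3]
gripper_width: 0.0854
finger_force: 0.0
```

```bash
python3 - <<'E'
from h import *
f=shot('wrist','pics/w2.png'); np.savez('w2.npz',**f); print(sensors.get_obs()['position'],yaw(),sensors.get_obs()['joint_positions'])
for p in [(.551,.262,.11),(.455,.243,.11)]: print(proj(f,p))
E
```

```text
[0.50052201 0.24948258 0.24854177] 0.1663282634648074 [ 3.08051719e-01  1.72174778e-01  1.57527137e+00 -7.43513861e-04
  1.39625765e+00  1.71264865e+00]
[251.29970543 134.90797834]
[254.17149117 225.0552512 ]
```

View pics/w2.png

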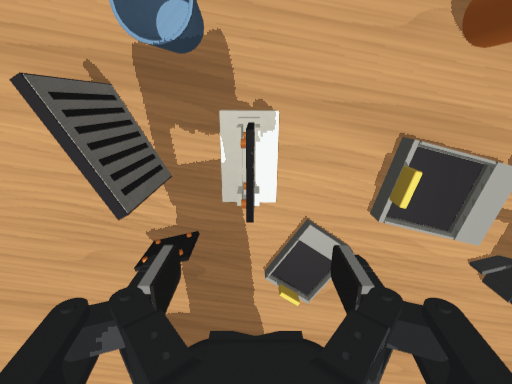

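The grate is seen edge-on at column ~250, rows 123–222. The feet (orange) are on the left (tool -y), and the fingers straddle it.

```bash
python3 - <<'E'
from h import *
f=np.load('w2.npz'); f={k:f[k] for k in f}
D=shot('side')
I=f['pixels'].astype(int).max(2)
for r in (130,145,160,175,190,205,218):
    c=np.where(I[r,235:268]<60)[0]+235; print(r,c.min(),c.max())
E=[onz(f,250.5,123,.11),onz(f,250.5,222,.11)]; print(E,np.linalg.norm(E[0]-E[1]),np.mean(E,0))
print(tri(f,(250,123),D,(220.7,237.3)),tri(f,(250,222),D,(265,243.3)))
E
```

```text
130 246 253
145 246 253
160 246 253
175 247 253
190 247 252
205 247 252
218 247 252
[array([0.56206654, 0.26460541, 0.11      ]), array([0.45798408, 0.24759405, 0.11      ])] 0.10546348287899084 [0.51002531 0.25609973 0.11      ]
(array([0.55789114, 0.26284047, 0.10555017]), np.float64(0.008765418223116201)) (array([0.45837471, 0.24801082, 0.11155868]), np.float64(0.0006154850756353919))
```

Call:
{"fn": "play_rows", "kwargs": {
  "plan": [
    [-1,2.8,-1.6,0,0],
    [-1,2.8,-1.6,0,0],
    [-1,2.8,-1.6,20,0],
    [-1,0,0,30,0],
    [-1,0,0,30,0],
    [-1,0,0,30,0],
    [-1,0,0,30,0],
    [-1,0,0,15,0]
  ]
}}

```text
clock: 3.93
position: [0.5063, 0.2558, 0.0917]
eef_rot: [3.13, 0.261, -0.005]
force: [-1.1, -1.0, -0.4]
gripper_width: 0.085
finger_force: 0.0
```

Call:
{"fn": "play_rows", "kwargs": {
  "plan": [
    [0,0,0,0,0],
    [0.5,0,0,0,0],
    [0.7,0,0,0,0],
    [1,0,0,0,0],
    [1,0,0,0,0],
    [1,0,0,0,0],
    [1,0,0,0,0],
    [1,0,0,0,0]
  ],
  "force": 40
}}

```text
clock: 4.6
position: [0.5088, 0.2576, 0.0958]
eef_rot: [-3.13, -0.263, -0.004]
force: [-0.7, -0.4, 5.7]
gripper_width: 0.0073
finger_force: 40.5
```

Call:
{"fn": "play_rows", "kwargs": {
  "plan": [
    [1,0,0,-10,0],
    [1,0,0,-20,0],
    [1,0,0,-25,0],
    [1,0,0,-25,0],
    [1,0,0,-25,0],
    [1,0,0,-20,0],
    [1,0,0,-5,0],
    [1,0,0,0,0]
  ]
}}

```text
clock: 5.27
position: [0.5085, 0.2575, 0.2261]
eef_rot: [-3.13, -0.263, -0.005]
force: [-0.1, -0.1, -2.1]
gripper_width: 0.0073
finger_force: 39.5
```

```bash
python3 - <<'E'
from h import *
o=sensors.get_obs(); print(o['position'],o['gripper_width'],yaw())
a=plan([.5107,.0418,.225],3.06,24,1)
E
```

```text
[0.5085196  0.25750875 0.22614792] 0.007253391327341583 0.16793612467944463
[[1, np.float64(-1.4), np.float64(8.9), np.float64(0.0), np.float64(-0.1205)], [1, np.float64(-2.5), np.float64(8.6), np.float64(0.0), np.float64(-0.1205)], [1, np.float64(-3.5), np.float64(8.3), np.float64(0.0), np.float64(-0.1205)], [1, np.float64(-4.5), np.float64(7.8), np.float64(0.0), np.float64(-0.1205)], [1, np.float64(-5.4), np.float64(7.2), np.float64(0.0), np.float64(-0.1205)], [1, np.float64(-6.2), np.float64(6.5), np.float64(0.0), np.float64(-0.1205)], [1, np.float64(-6.9), np.float64(5.7), np.float64(0.0), np.float64(-0.1205)], [1, np.float64(-7.6), np.float64(4.8), np.float64(0.0), np.float64(-0.1205)]]
[[1, np.float64(-8.1), np.float64(3.9), np.float64(0.0), np.float64(-0.1205)], [1, np.float64(-8.5), np.float64(2.9), np.float64(0.0), np.float64(-0.1205)], [1, np.float64(-8.8), np.float64(1.9), np.float64(0.0), np.float64(-0.1205)], [1, np.float64(-9.0), np.float64(0.8), np.float64(0.0), np.float64(-0.1205)], [1, np.float64(-9.0), np.float64(-0.3), np.float64(0.0), np.float64(-0.1205)], [1, np.
[... 162 characters left out ...]
t64(-8.3), np.float64(-3.5), np.float64(0.0), np.float64(-0.1205)]]
[[1, np.float64(-7.8), np.float64(-4.4), np.float64(0.0), np.float64(-0.1205)], [1, np.float64(-7.2), np.float64(-5.3), np.float64(0.0), np.float64(-0.1205)], [1, np.float64(-6.5), np.float64(-6.2), np.float64(0.0), np.float64(-0.1205)], [1, np.float64(-5.8), np.float64(-6.9), np.float64(0.0), np.float64(-0.1205)], [1, np.float64(-4.9), np.float64(-7.5), np.float64(0.0), np.float64(-0.1205)], [1, np.float64(-3.9), np.float64(-8.1), np.float64(0.0), np.float64(-0.1205)], [1, np.float64(-2.9), np.float64(-8.5), np.float64(0.0), np.float64(-0.1205)], [1, np.float64(-1.9), np.float64(-8.8), np.float64(0.0), np.float64(-0.1205)]]
```

Call:
{"fn": "play_rows", "kwargs": {
  "plan": [
    [1,-1.4,8.9,0,-0.12],
    [1,-2.5,8.6,0,-0.12],
    [1,-3.5,8.3,0,-0.12],
    [1,-4.5,7.8,0,-0.12],
    [1,-5.4,7.2,0,-0.12],
    [1,-6.2,6.5,0,-0.12],
    [1,-6.9,5.7,0,-0.12],
    [1,-7.6,4.8,0,-0.12]
  ]
}}

```text
clock: 5.93
position: [0.5063, 0.1845, 0.2213]
eef_rot: [-2.648, -1.686, 0.008]
force: [0.2, 0.1, -1.8]
gripper_width: 0.007
finger_force: 39.4
```

Call:
{"fn": "play_rows", "kwargs": {
  "plan": [
    [1,-8.1,3.9,0,-0.12],
    [1,-8.5,2.9,0,-0.12],
    [1,-8.8,1.9,0,-0.12],
    [1,-9,0.8,0,-0.12],
    [1,-9,-0.3,0,-0.12],
    [1,-8.9,-1.4,0,-0.12],
    [1,-8.7,-2.4,0,-0.12],
    [1,-8.3,-3.5,0,-0.12]
  ]
}}

```text
clock: 6.6
position: [0.5066, 0.1127, 0.2214]
eef_rot: [-1.569, -2.716, 0.005]
force: [-0.2, 0.1, -2.3]
gripper_width: 0.0072
finger_force: 39.4
```

Call:
{"fn": "play_rows", "kwargs": {
  "plan": [
    [1,-7.8,-4.4,0,-0.12],
    [1,-7.2,-5.3,0,-0.12],
    [1,-6.5,-6.2,0,-0.12],
    [1,-5.8,-6.9,0,-0.12],
    [1,-4.9,-7.5,0,-0.12],
    [1,-3.9,-8.1,0,-0.12],
    [1,-2.9,-8.5,0,-0.12],
    [1,-1.9,-8.8,0,-0.12]
  ]
}}

```text
clock: 7.27
position: [0.5066, 0.0411, 0.2215]
eef_rot: [-0.138, -3.133, -0.0]
force: [0.3, 1.2, -1.6]
gripper_width: 0.0072
finger_force: 39.4
```

Call:
{"fn": "play_rows", "kwargs": {
  "plan": [
    [1,0,0,0,0],
    [1,0,0,0,0]
  ]
}}

```text
clock: 7.43
position: [0.5071, 0.0414, 0.2223]
eef_rot: [-0.153, -3.134, -0.001]
force: [0.1, 0.0, -2.5]
gripper_width: 0.0073
finger_force: 39.4
```

```bash
python3 - <<'E'
from h import *
f=shot('wrist','pics/w3.png'); np.savez('w3.npz',**f); print(sensors.get_obs()['position'],yaw(),sensors.get_obs()['gripper_width'])
E
```

```text
[0.50741338 0.0417096  0.22266275] 3.044516787406139 0.0074141315529474595
```

View pics/w3.png

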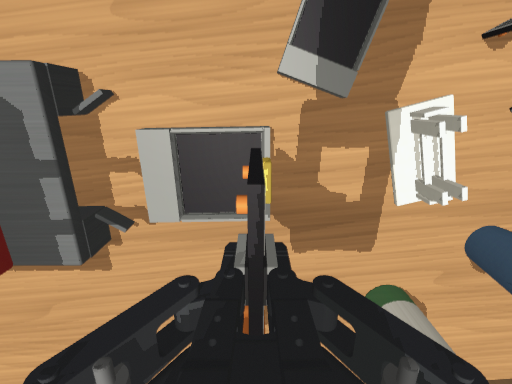

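Wrist: grate held edge-on at column ~256, feet to the left (towards the bay). Tray rim runs about (138,130), (270,126), (270,218), (147,222), with the black pocket at columns 176–262 and rows 133–215.

```bash
python3 - <<'E'
from h import *
f=np.load('w3.npz'); f={k:f[k] for k in f}
hsv=cv2.cvtColor(f['pixels'],cv2.COLOR_RGB2HSV); G=f['pixels'].astype(int)
for r in (145,175,200): print(r,[tuple(x) for x in G[r,130:190:2].tolist()][::3], )
for c in (160,200,225): print('col',c, [int(G[r,c].mean()) for r in range(120,140)], [int(G[r,c].mean()) for r in range(206,228)], 'sat',[int(x) for x in hsv[118:134,c,1]],[int(x) for x in hsv[206:228,c,1]])
for r in (140,210): print('row',r,[int(x) for x in hsv[r,130:154,1]],[int(x) for x in G[r,168:186].mean(1)],[int(x) for x in G[r,255:280].mean(1)],[int(x) for x in hsv[r,255:280,1]])
E
```

```text
145 [(202, 155, 101), (200, 154, 102), (172, 171, 164), (173, 172, 165), (173, 173, 165), (174, 173, 166), (175, 174, 166), (89, 89, 86), (65, 62, 64), (66, 63, 65)]
175 [(202, 154, 100), (206, 158, 102), (162, 153, 138), (170, 170, 162), (171, 170, 162), (170, 170, 163), (172, 171, 164), (172, 172, 164), (77, 77, 73), (61, 57, 59)]
200 [(203, 153, 100), (200, 151, 98), (197, 149, 97), (168, 169, 160), (169, 169, 161), (169, 169, 161), (170, 170, 161), (170, 170, 162), (89, 89, 86), (56, 54, 55)]
col 160 [154, 155, 158, 158, 152, 147, 145, 127, 86, 128, 173, 172, 172, 172, 172, 171, 171, 172, 172, 171] [166, 166, 166, 166, 166, 166, 166, 166, 165, 165, 165, 165, 165, 165, 165, 164, 154, 145, 152, 150, 146, 145] sat [126, 126, 128, 127, 128, 128, 128, 129, 128, 116, 14, 14, 12, 12, 13, 13] [14, 12, 12, 12, 12, 12, 12, 12, 11, 11, 9, 11, 11, 11, 11, 24, 85, 131, 129, 129, 130, 132]
col 200 [150, 147, 148, 152, 153, 150, 139, 94, 117, 177, 177, 164, 76, 83, 68, 68, 68, 68, 68, 68] [56, 56, 56, 55, 56, 55, 68, 94, 89, 112, 112, 112, 120, 148, 167, 164, 144, 142, 144, 146, 144, 144] sat [
[... 670 characters left out ...]
8, 85, 80, 62, 62, 64, 64, 65, 64, 63, 65, 65, 65, 65] [72, 72, 71, 71, 72, 79, 132, 111, 115, 150, 178, 178, 178, 178, 176, 119, 97, 99, 112, 115, 148, 147, 147, 146, 146] [17, 10, 7, 7, 7, 9, 11, 13, 13, 12, 11, 11, 11, 13, 14, 97, 140, 137, 137, 137, 130, 129, 130, 130, 130]
row 210 [139, 141, 139, 140, 140, 138, 138, 138, 140, 138, 139, 140, 140, 138, 139, 138, 135, 90, 12, 12, 14, 14, 14, 12] [166, 166, 166, 167, 167, 167, 167, 167, 167, 165, 128, 78, 87, 86, 75, 64, 81, 53] [60, 60, 59, 59, 42, 41, 42, 42, 48, 98, 126, 116, 116, 115, 115, 99, 92, 92, 92, 92, 92, 92, 91, 92, 91] [12, 12, 8, 13, 12, 12, 17, 12, 10, 18, 16, 15, 15, 15, 21, 112, 139, 139, 141, 139, 139, 141, 141, 141, 140]
```

```bash
python3 - <<'E'
from h import *
f=np.load('w3.npz'); f={k:f[k] for k in f}
q=lambda u,v,z=.03: onz(f,u,v,z)[:2]
far=[q(160,128.7),q(200,127.6),q(225,127.1)]; near=[q(160,221.7),q(200,221),q(225,220.2)]; rear=[q(136.7,140),q(147.3,210)]; fr=[q(269.8,140),q(269.8,210)]
for n,l in zip(('far','near','rear','front'),(far,near,rear,fr)): print(n,np.round(l,4).tolist(), np.degrees(np.arctan2(*(l[-1]-l[0])[::-1])).round(1))
print('pocket mouth rear', q(170,140), q(178,210))
o=sensors.get_obs(); y=yaw(); X=np.array([np.cos(y),np.sin(y)]);Y=np.array([np.sin(y),-np.cos(y)])
# in tool coords
for n,l in zip(('far','near','rear','front'),(far,near,rear,fr)): print(n,[((p-o['position'][:2])@X*1000,(p-o['position'][:2])@Y*1000) for p in l])
# grate top far corner (256,150): z = o.z-.0858+.1
zt=o['position'][2]+.0142
I=f['pixels'].astype(int).max(2)
for r in range(145,160,2): print(r,np.where(I[r,235:275]<62)[0]+235)
for z,rr in ((zt,(148,150,152)),(zt-.1,(166,))):
  for r in rr: p=q(256,r,z)-o['position'][:2]; print('grate far',z,r,p@X*1000,p@Y*1000)
E
```

```text
far [[0.4411, -0.0661], [0.4444, -0.0187], [0.4467, 0.0107]] 85.8
near [[0.5595, -0.0914], [0.5637, -0.0384], [0.5657, -0.0053]] 85.9
rear [[0.4514, -0.0966], [0.5415, -0.1044]] -4.9
front [[0.4668, 0.0622], [0.557, 0.055]] -4.6
pocket mouth rear [ 0.45523746 -0.05690741] [ 0.54534591 -0.06449094]
far [(np.float64(55.57955252730995), np.float64(-113.68652616069882)), (np.float64(56.84691188461918), np.float64(-66.27814622872533)), (np.float64(57.42190638903955), np.float64(-36.72010176397919))]
near [(np.float64(-64.7849830293797), np.float64(-127.47740064478415)), (np.float64(-63.76203673303446), np.float64(-74.30553218701385)), (np.float64(-62.59911971797594), np.float64(-41.10661815681828))]
rear [(np.float64(42.37110724382815), np.float64(-143.13785324535215)), (np.float64(-48.052074945356594), np.float64(-142.1666727561191))]
front [(np.float64(42.37454354616212), np.float64(16.43379205177075)), (np.float64(-48.03288669126426), np.float64(17.990956530896824))]
145 []
147 []
149 [250 251 252 253 254 255 256 257 258 259 260]
151 [250 251 252 253 254 255 256 257 258 259 260]
153 [250 251 252 253 254 255 256 257 258 259 260]
155 [250 251 252 253 254 255 256 257 258 259 260 261]
157 [250 251 252 253 254 255 256 257 258 259 260 261]
159 [249 250 251 252 253 254 255 256 257 258 259 260 261]
grate far 0.23686274912277067 148 64.89715893396765 -0.472674269320572
grate far 0.23686274912277067 150 64.03593617724734 -0.47210509575294607
grate far 0.23686274912277067 152 63.17056933833563 -0.47153318340254685
grate far 0.13686274912277066 166 34.56750513897047 -0.28366038978702846
```

Call:
{"fn": "play_rows", "kwargs": {
  "plan": [
    [1,-1.2,0.5,0,-0.018],
    [1,-1.2,0.5,10,0],
    [1,0,0,20,0],
    [1,0,0,25,0],
    [1,0,0,25,0],
    [1,0,0,20,0],
    [1,0,0,8,0],
    [1,0,0,0,0]
  ]
}}

```text
clock: 8.15
position: [0.5085, 0.0428, 0.1132]
eef_rot: [-0.119, -3.133, -0.001]
force: [0.1, 0.1, -3.1]
gripper_width: 0.0074
finger_force: 39.3
```

Call:
{"fn": "play_rows", "kwargs": {
  "plan": [
    [1,0,0,4,0],
    [1,0,0,3,0],
    [1,0,0,3,0],
    [1,0,0,0,0]
  ]
}}

```text
clock: 8.48
position: [0.5114, 0.0422, 0.1068]
eef_rot: [0.119, 3.138, -0.0]
force: [0.3, -0.6, -2.0]
gripper_width: 0.0074
finger_force: 39.3
```

```bash
python3 - <<'E'
from h import *
f=shot('wrist','pics/w4.png'); g=shot('side','pics/s4.png');h=shot('scene'); o=sensors.get_obs(); print(o['position'],yaw(),o['force'],o['gripper_width'])
c=lambda f,x,y,w,h,s: cv2.resize(f['pixels'][y:y+h,x:x+w,::-1],None,fx=s,fy=s)
cv2.imwrite('pics/c4.png',np.vstack([c(f,100,80,260,130,3),np.hstack([c(g,210,120,130,100,3),c(h,180,110,130,100,3)])]))
E
```

```text
[0.51141522 0.04212669 0.10691517] 3.0656814376327155 [ 0.43834008 -0.66299561 -1.93574303] 0.0074074949824130725
```

View pics/c4.png

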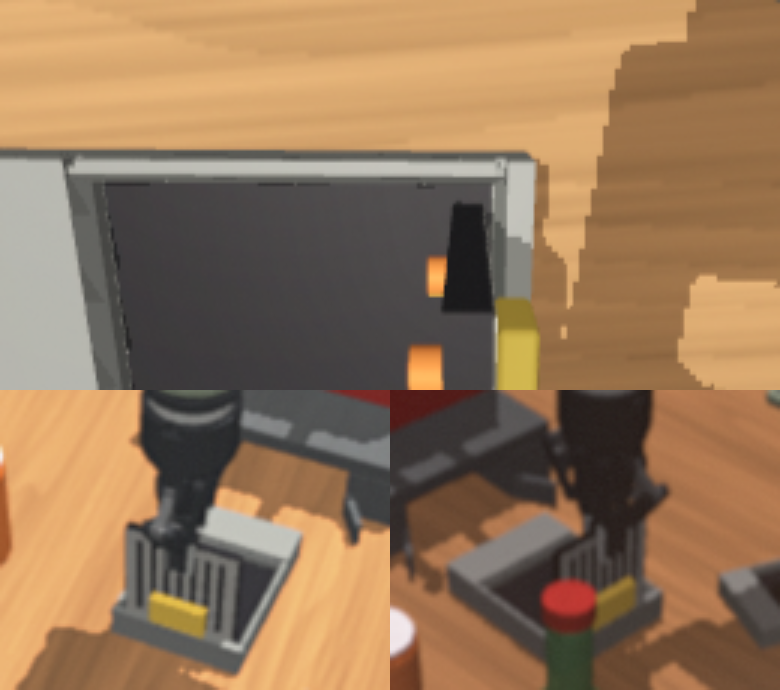

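Call:
{"fn": "play_rows", "kwargs": {
  "plan": [
    [1,1.5,0,3,0],
    [1,0,0,1,0],
    [1,0,0,1,0],
    [1,0,0,0,0]
  ]
}}

```text
clock: 8.97
position: [0.5093, 0.0423, 0.1021]
eef_rot: [-0.119, -3.139, 0.0]
force: [-3.6, -0.0, 4.4]
gripper_width: 0.0074
finger_force: 40.4
```

Call:
{"fn": "play_rows", "kwargs": {
  "plan": [
    [0.6,0,0,0,0],
    [0.6,0,0,0,0],
    [0.6,0,-3,0,0],
    [0.6,0,-3,0,0],
    [0.6,0,-3,0,0],
    [0.6,0,-4,0,0],
    [0.6,0,0,0,0]
  ]
}}

```text
clock: 9.55
position: [0.5085, 0.0285, 0.1012]
eef_rot: [-0.12, -3.139, 0.001]
force: [-0.1, -0.8, 1.0]
gripper_width: 0.0173
finger_force: 0.1
```

```bash
python3 - <<'E'
from h import *
f=shot('wrist'); g=shot('side');h=shot('scene'); o=sensors.get_obs(); print(o['position'],yaw(),o['force'],o['gripper_width'],o['finger_force'])
c=lambda f,x,y,w,h,s: cv2.resize(f['pixels'][y:y+h,x:x+w,::-1],None,fx=s,fy=s)
cv2.imwrite('pics/c5.png',np.vstack([c(f,100,80,260,130,3),np.hstack([c(g,210,120,130,100,3),c(h,180,110,130,100,3)])]))
E
```

```text
[0.50848151 0.02914681 0.1012644 ] 3.0654060335441944 [-0.7950955  -0.2268417   0.59616074] 0.017269190049220003 0.0672362421755679
```

View pics/c5.png

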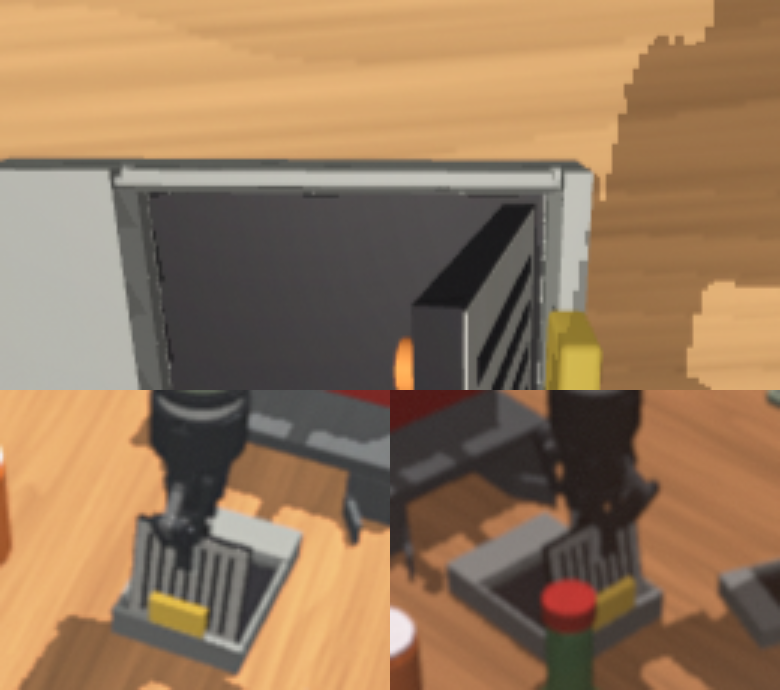

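The grate's foot sits against the front wall, and it leans towards the rear on the finger, as intended.

Call:
{"fn": "play_rows", "kwargs": {
  "plan": [
    [0.2,0,-3,1,0],
    [0.2,0,-3,1,0],
    [-0.1,0,-4,1.5,0],
    [-0.1,0,-3,1.5,0],
    [-0.4,0,-4,4,0],
    [-0.4,0,-4,5,0],
    [-0.4,0,0,0,0]
  ]
}}

```text
clock: 10.28
position: [0.5062, 0.0074, 0.0862]
eef_rot: [-0.12, -3.138, 0.001]
force: [1.1, -1.2, 0.6]
gripper_width: 0.06
finger_force: 0.7
```

Call:
{"fn": "play_rows", "kwargs": {
  "plan": [
    [-0.4,0,-4,3,0],
    [-0.4,0,-4,3,0],
    [-0.4,0,-3,2,0],
    [-0.4,0,0,0,0]
  ]
}}

```text
clock: 10.62
position: [0.5056, -0.0031, 0.0786]
eef_rot: [-0.12, -3.138, 0.0]
force: [-1.0, -1.0, -0.6]
gripper_width: 0.06
finger_force: 0.5
```

```bash
python3 - <<'E'
from h import *
f=shot('wrist'); g=shot('side');h=shot('scene'); o=sensors.get_obs(); print(o['position'],yaw(),o['force'],o['gripper_width'],o['finger_force'])
c=lambda f,x,y,w,h,s: cv2.resize(f['pixels'][y:y+h,x:x+w,::-1],None,fx=s,fy=s)
cv2.imwrite('pics/c6.png',np.vstack([c(f,100,80,260,150,3),np.hstack([c(g,210,120,130,100,3),c(h,180,110,130,100,3)])])[:600])
E
```

```text
[ 0.50593982 -0.00256432  0.07924441] 3.065585835371818 [-0.47630991 -0.20036059 -0.13278567] 0.06007679929770142 0.35768531262874603
```

View pics/c6.png

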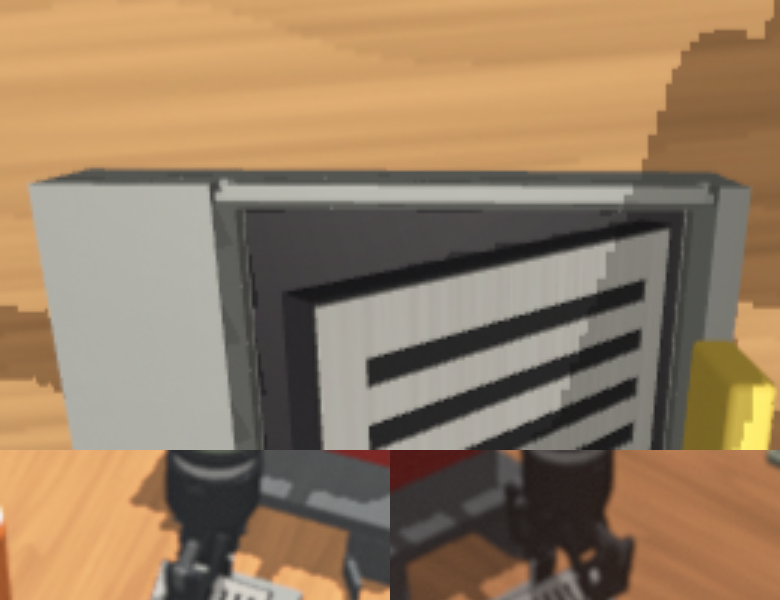

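Grate at about 45°, leaning on the rear-side finger, its front edge staying at the front wall. That was picture ten, so everything from here is numeric.

Call:
{"fn": "play_rows", "kwargs": {
  "plan": [
    [-0.4,0,-4,4,0],
    [-0.4,0,-4,4.5,0],
    [-0.4,0,-3,4.5,0],
    [-0.4,0,-3,5,0],
    [-0.4,0,-3,5,0],
    [-0.4,0,-2.6,4,0],
    [-0.4,0,0,0,0]
  ]
}}

```text
clock: 11.35
position: [0.5036, -0.0225, 0.051]
eef_rot: [-0.12, -3.137, -0.0]
force: [-0.3, -0.3, -0.7]
gripper_width: 0.06
finger_force: 0.4
```

Call:
{"fn": "play_rows", "kwargs": {
  "plan": [
    [-0.4,0,-2.4,4,0],
    [-0.4,0,-2,4,0],
    [-0.4,0,0,0,0]
  ]
}}

```text
clock: 11.6
position: [0.5037, -0.0266, 0.0436]
eef_rot: [-0.119, -3.138, -0.001]
force: [-0.7, -0.6, -1.3]
gripper_width: 0.0599
finger_force: 0.0
```

Call:
{"fn": "play_rows", "kwargs": {
  "plan": [
    [-0.4,0,-2,1,0],
    [-0.4,0,-2,0,0],
    [-0.4,0,-2,0,0],
    [-0.4,0,0,0,0]
  ]
}}

```text
clock: 11.93
position: [0.504, -0.0328, 0.0435]
eef_rot: [0.119, 3.139, -0.0]
force: [-0.6, -0.3, -0.7]
gripper_width: 0.0596
finger_force: 0.0
```

Call:
{"fn": "play_rows", "kwargs": {
  "plan": [
    [-0.4,0,0,-15,0],
    [-0.4,0,0,-25,0],
    [-0.4,0,0,-30,0],
    [-0.4,-10,5,-30,0],
    [-0.4,-10,5,-30,0],
    [-0.4,-10,5,-30,0],
    [-0.4,0,0,0,0],
    [-0.4,0,0,0,0]
  ]
}}

```text
clock: 12.6
position: [0.537, -0.0199, 0.2062]
eef_rot: [0.118, 3.133, -0.001]
force: [-0.0, -0.1, -0.7]
gripper_width: 0.0597
finger_force: 0.0
```

```bash
python3 - <<'E'
from h import *
f=shot('wrist','pics/w7.png'); np.savez('w7.npz',**f); o=sensors.get_obs(); print(o['position'],yaw())
G=f['pixels']; hsv=cv2.cvtColor(G,cv2.COLOR_RGB2HSV)
t=np.array([-.082,-.9966]); n=np.array([.9966,-.082]); C=np.array([.507,-.0045])
# sample brightness along tray x and y through the pocket at z=.03, 2 lines each
def prof(z,off,ax):
    s=np.arange(-72,110,2) if ax==0 else np.arange(-66,67,2)
    out=[]
    for k in s:
        p=C+(t*k+n*off if ax==0 else n*k+t*off)/1000; u=proj(f,[*p,z]); u=np.round(u).astype(int)
        out.append(int(G[u[1],u[0]].mean()) if 0<=u[0]<512 and 0<=u[1]<384 else -1)
    return s,out
for off in (-30,-40): s,v=prof(.03,off,0); print('x',off,[(int(a),b) for a,b in zip(s,v)])
for off in (30,-44): s,v=prof(.03,off,1); print('y',off,[(int(a),b) for a,b in zip(s,v)])
E
```

```text
[ 0.5350419  -0.01975009  0.20385998] 3.066147484806199
x -30 [(-72, 101), (-70, 101), (-68, 99), (-66, 99), (-64, 101), (-62, 113), (-60, 113), (-58, 114), (-56, 80), (-54, 74), (-52, 74), (-50, 79), (-48, 52), (-46, 204), (-44, 208), (-42, 206), (-40, 205), (-38, 204), (-36, 205), (-34, 207), (-32, 205), (-30, 206), (-28, 209), (-26, 206), (-24, 207), (-22, 205), (-20, 204), (-18, 206), (-16, 205), (-14, 206), (-12, 204), (-10, 206), (-8, 211), (-6, 206), (-4, 207), (-2, 205), (0, 210), (2, 208), (4, 208), (6, 209), (8, 209), (10, 206), (12, 208), (14, 207), (16, 209), (18, 207), (20, 205), (22, 208), (24, 210), (26, 208), (28, 206), (30, 212), (32, 207), (34, 211), (36, 210), (38, 211), (40, 211), (42, 206), (44, 209), (46, 207), (48, 210), (50, 208), (52, 78), (54, 85), (56, 77), (58, 174), (60, 176), (62, 176), (64, 175), (66, 176), (68, 175), (70, 175), (72, 175), (74, 175), (76, 175), (78, 174), (80, 174), (82, 174), (84, 174), (86, 174), (88, 173), (90, 173), (92, 173), (94, 173), (96, 173), (98, 155), (100, 154), (102, 154), (104, 150), (106, 149), (108, 148)]
x -40 [(-72, 9
[... 1822 characters left out ...]
-58, 162), (-56, 86), (-54, 84), (-52, 61), (-50, 190), (-48, 210), (-46, 210), (-44, 208), (-42, 209), (-40, 208), (-38, 208), (-36, 208), (-34, 208), (-32, 207), (-30, 208), (-28, 207), (-26, 206), (-24, 206), (-22, 206), (-20, 206), (-18, 206), (-16, 205), (-14, 205), (-12, 205), (-10, 196), (-8, 142), (-6, 142), (-4, 142), (-2, 142), (0, 142), (2, 141), (4, 141), (6, 142), (8, 141), (10, 141), (12, 141), (14, 141), (16, 140), (18, 140), (20, 141), (22, 141), (24, 141), (26, 141), (28, 140), (30, 140), (32, 140), (34, 140), (36, 140), (38, 140), (40, 141), (42, 141), (44, 140), (46, 140), (48, 88), (50, 65), (52, 78), (54, 80), (56, 94), (58, 111), (60, 100), (62, 90), (64, 90), (66, 87)]
```

```bash
python3 - <<'E'
from h import *
w=np.load('w7.npz'); w={k:w[k] for k in w}
t=np.array([-.082,-.9966]); n=np.array([.9966,-.082]); C=np.array([.507,-.0045])
def quad(f,lo,tag):
    G=cv2.GaussianBlur(f['pixels'],(3,3),0) if tag=='w' else f['pixels']; hsv=cv2.cvtColor(f['pixels'],cv2.COLOR_RGB2HSV)
    poly=np.array([proj(f,[*(C+(t*a+n*b)/1000),.03]) for a,b in ((-56,-56),(-56,56),(56,56),(56,-56))]).astype(np.int32)
    roi=np.zeros(G.shape[:2],np.uint8); cv2.fillConvexPoly(roi,poly,1)
    m=((f['pixels'].mean(2)>lo)&(hsv[...,1]<45)&(roi>0)).astype(np.uint8)
    m=cv2.morphologyEx(m,cv2.MORPH_OPEN,np.ones((2,2),np.uint8))
    pts=np.argwhere(m)[:,::-1].astype(np.int32); h=cv2.convexHull(pts)
    e=1
    while len(q:=cv2.approxPolyDP(h,e,True))>4: e+=.5
    return q[:,0],m.sum(),[int(x) for x in np.percentile(f['pixels'].mean(2)[roi>0],[10,50,90])]
S=shot('scene');D=shot('side')
print(quad(w,120,'w'));qd,a,b=quad(D,120,'s');print(qd,a,b);print(quad(S,100,'s'))
for P in [(-47.5,-50),(-47.5,49),(51,49),(51,-50)]:
    for z in (.03,): p=[*(C+(t*P[0]+n*P[1])/1000),z]; print(P,proj(w,p).round(1),proj(D,p).round(1),proj(S,p).round(1))
cv2.imwrite('pics/d7.png',D['pixels'][:,:,::-1])
# side profile along tray y centre lines and x lines
for off in (-30,0,30):
    print(off,[int(D['pixels'][tuple(np.round(proj(D,[*(C+(t*k+n*off)/1000),.03])).astype(int)[::-1])].mean()) for k in range(-66,102,3)])
E
```

```text
(array([[312, 106],
       [306, 190],
       [226, 191],
       [222, 106]], dtype=int32), np.uint64(5606), [68, 147, 208])
[[304 176]
 [289 202]
 [256 191]
 [268 166]] 924 [103, 163, 236]
(array([[264, 176],
       [230, 187],
       [214, 173],
       [240, 159]], dtype=int32), np.uint64(565), [56, 108, 152])
(-47.5, -50) [312.  104.6] [288.1 201.5] [265.1 175.6]
(-47.5, 49) [305.7 190.7] [252.7 189.9] [237.4 191.8]
(51, 49) [224.4 190.1] [267.3 166.1] [212.9 173.9]
(51, -50) [221.6 103.8] [301.2 176.5] [240.4 159.1]
-30 [93, 112, 111, 111, 56, 38, 158, 236, 239, 238, 228, 235, 235, 239, 236, 237, 232, 232, 237, 234, 237, 237, 227, 237, 226, 236, 235, 236, 235, 235, 238, 235, 238, 238, 236, 237, 237, 237, 234, 185, 167, 154, 185, 188, 192, 191, 190, 190, 191, 191, 191, 192, 191, 191, 178, 144]
0 [97, 98, 121, 122, 120, 120, 120, 120, 124, 141, 152, 159, 144, 127, 127, 107, 126, 112, 152, 112, 124, 162, 128, 128, 118, 126, 143, 114, 144, 116, 116, 119, 127, 163, 116, 134, 199, 199, 231, 182, 145, 154, 184, 192, 192, 191, 191, 191, 190, 191, 191, 192, 192, 192, 190, 178]
30 [90, 107, 111, 110, 71, 75, 95, 125, 125, 135, 155, 176, 176, 204, 237, 225, 238, 236, 237, 229, 231, 235, 226, 237, 237, 238, 230, 232, 232, 226, 237, 237, 238, 231, 231, 234, 229, 235, 235, 185, 144, 141, 179, 194, 192, 192, 191, 191, 192, 190, 190, 190, 192, 192, 190, 179]
```

```bash
python3 - <<'E'
from h import *
for nm in ('w1','w3','w7'):
    f=np.load(nm+'.npz'); f={k:f[k] for k in f}
    hsv=cv2.cvtColor(f['pixels'],cv2.COLOR_RGB2HSV); m=((hsv[...,1]<70)&(f['pixels'].mean(2)<150)).astype(np.uint8)
    e=[proj(f,[*p]) for p in ((.5658,-.1378,.026),(.3974,-.1233,.026))]
    # region near wings: keep pixels whose z=.026 point is in the wing zone, take the extreme along -t
    t=np.array([-.084,-.9965]); n=np.array([.9965,-.084]); F=np.array([.478,-.168])
    pts=np.argwhere(m)[:,::-1]; W=np.array([onz(f,*p,.026)[:2] for p in pts])-F
    a=W@t*1000; b=W@n*1000
    for lo,hi in ((68,100),(-100,-68)):
        k=(b>lo)&(b<hi)&(a>-60)&(a<0)
        if k.any():
            i=np.argsort(a[k])[:6]; print(nm,'tip',a[k][i].mean().round(1),b[k][i].mean().round(1), pts[k][i].mean(0).round(0))
        # lateral extent per a-band
        for s in range(-40,0,8):
            kk=(np.abs(b)>45)&(b*lo>0)&(np.abs(b)<110)&(a>s)&(a<s+2)
            if kk.any(): print('   a',s,'b',b[kk].min().round(1),b[kk].max().round(1),kk.sum())
E
```

```text
w1 tip -37.7 83.9 [351.  90.]
   a -40 b 82.7 84.3 2
   a -32 b 77.7 89.0 8
   a -24 b 71.7 86.2 11
   a -16 b 66.5 81.8 9
   a -8 b 62.0 75.2 10
w1 tip -38.5 -83.2 [314. 172.]
   a -40 b -84.7 -82.1 2
   a -32 b -88.5 -77.4 7
   a -24 b -83.1 -72.0 6
   a -16 b -78.3 -66.7 6
   a -8 b -75.5 -62.0 7
w3 tip -44.2 75.9 [132. 222.]
   a -40 b 70.7 82.4 11
   a -32 b 66.2 89.8 25
   a -24 b 60.4 85.2 29
   a -16 b 56.0 80.7 26
   a -8 b 53.1 103.3 51
w3 tip -46.1 -85.2 [111.  94.]
   a -40 b -89.0 -79.3 16
   a -32 b -89.1 -75.0 23
   a -24 b -84.9 -69.6 23
   a -16 b -79.6 -65.2 24
   a -8 b -109.3 -64.2 76
w7 tip -40.5 78.0 [166. 199.]
   a -40 b 75.4 82.0 10
   a -32 b 70.2 90.2 26
   a -24 b 65.1 86.2 26
   a -16 b 60.1 81.0 28
   a -8 b 55.1 98.7 38
w7 tip -43.0 -82.8 [152.  54.]
   a -40 b -87.8 -79.4 18
   a -32 b -89.6 -73.7 32
   a -24 b -84.0 -69.8 30
   a -16 b -80.2 -64.8 31
   a -8 b -109.1 -61.8 97
```

Call:
{"fn": "play_rows", "kwargs": {
  "plan": [
    [-0.1,7.4,18,0,0],
    [-0.1,7.4,18,0,0],
    [-0.1,7.4,18,0,0],
    [-0.1,7.2,17,20,0],
    [-0.1,0,0,30,0],
    [-0.1,0,0,30,0],
    [-0.1,0,0,20,0],
    [-0.1,0,0,0,0]
  ]
}}

```text
clock: 13.42
position: [0.5045, 0.0536, 0.0966]
eef_rot: [-0.118, -3.125, -0.001]
force: [-0.7, -0.8, 1.1]
gripper_width: 0.047
finger_force: 0.0
```

```bash
python3 - <<'E'
from h import *
f=shot('wrist','pics/w8.png'); o=sensors.get_obs(); p=o['position']; print(p,yaw())
hsv=cv2.cvtColor(f['pixels'],cv2.COLOR_RGB2HSV); m=((hsv[...,0]>20)&(hsv[...,0]<35)&(hsv[...,1]>160)).astype(np.uint8)
c=max(cv2.findContours(m,cv2.RETR_EXTERNAL,cv2.CHAIN_APPROX_NONE)[0],key=cv2.contourArea); print(cv2.boundingRect(c),cv2.contourArea(c))
y=yaw();X=np.array([np.cos(y),np.sin(y)]);Y=np.array([np.sin(y),-np.cos(y)])
for u in c[:,0][::6]:
    q=onz(f,*u,.06)[:2]-p[:2]; print(u,(q@X*1000).round(1),(q@Y*1000).round(1))
E
```

```text
[0.50665237 0.05339717 0.09922713] 3.0656802605020608
(250, 194, 15, 75) 642.0
[253 194] 28.9 -2.0
[251 200] 24.7 -3.4
[251 206] 20.5 -3.4
[250 212] 16.1 -4.1
[250 218] 11.7 -4.1
[250 224] 7.3 -4.1
[250 230] 2.7 -4.2
[250 236] -1.9 -4.2
[250 242] -6.5 -4.2
[250 248] -11.3 -4.2
[250 254] -16.1 -4.3
[250 260] -21.0 -4.3
[250 266] -26.0 -4.3
[256 268] -27.6 0.0
[262 268] -27.6 4.4
[263 262] -22.6 5.1
[263 256] -17.7 5.0
[263 250] -12.9 5.0
[263 244] -8.1 4.9
[263 238] -3.4 4.9
[263 232] 1.2 4.9
[259 231] 2.0 2.1
[254 229] 3.5 -1.4
[250 226] 5.8 -4.1
[250 220] 10.3 -4.1
[250 214] 14.7 -4.1
[250 208] 19.0 -4.1
[255 206] 20.5 -0.7
[261 206] 20.5 3.3
[263 211] 16.9 4.7
[264 217] 12.5 5.4
[264 223] 8.0 5.5
[264 228] 4.3 5.5
[264 222] 8.8 5.5
[264 216] 13.2 5.4
[264 210] 17.6 5.4
[263 204] 21.9 4.7
[263 198] 26.1 4.6
[259 194] 28.9 1.9
```

Call:
{"fn": "play_rows", "kwargs": {
  "plan": [
    [-0.1,-2,0.4,20,0],
    [-0.1,0,0,15,0],
    [-0.1,0,0,13,0],
    [0.3,0,0,0,0],
    [0.6,0,0,0,0],
    [1,0,0,0,0],
    [1,0,0,0,0],
    [1,0,0,0,0]
  ],
  "force": 80
}}

```text
clock: 14.13
position: [0.5141, 0.0534, 0.057]
eef_rot: [0.119, 3.137, -0.0]
force: [-1.2, -0.9, 3.7]
gripper_width: 0.0078
finger_force: 81.0
```

```bash
python3 - <<'E'
from h import *
o=sensors.get_obs(); print(o['position'],yaw(),o['gripper_width'],o['force'],o['moment'])
t=np.array([-.0837,-.9965]);n=np.array([.9965,-.0837]); y=yaw();X=np.array([np.cos(y),np.sin(y)]);Y=np.array([np.sin(y),-np.cos(y)])
d=np.array([.486,-.0735])-o['position'][:2]; print('t,n',d@t,d@n,'tool',d@X,d@Y)
for v in (t,n): print(v@X,v@Y)
E
```

```text
[0.51409631 0.05337176 0.05695774] 3.0654371339617694 0.007834224623670817 [-1.15673259 -0.92947743  3.67585673] [-0.01086038  0.193995   -0.14193472]
t,n 0.12877937490245667 -0.01737881103342342 tool 0.018362231129565372 -0.1286416573627783
0.0076417598839306575 -0.999979771548343
-0.999979771548343 -0.007641759883930668
```

Call:
{"fn": "play_rows", "kwargs": {
  "plan": [
    [1,1,-3,0,0],
    [1,3,-4,0,0],
    [1,3,-4,0,0],
    [1,3,-4,0,0],
    [1,3,-4,0,0],
    [1,1,-3,0,0],
    [1,0,0,0,0],
    [1,0,0,0,0]
  ]
}}

```text
clock: 14.8
position: [0.499, 0.0323, 0.057]
eef_rot: [0.119, 3.135, 0.0]
force: [1.3, 2.3, 7.7]
gripper_width: 0.0079
finger_force: 81.4
```

```bash
cat > tr.py <<'E'
from h import *
f=shot('wrist','pics/w9.png'); o=sensors.get_obs(); print(o['position'],yaw(),o['gripper_width'],o['force'])
t=np.array([-.0837,-.9965]);n=np.array([.9965,-.0837]);F=np.array([.478,-.168])
G=f['pixels']; hsv=cv2.cvtColor(G,cv2.COLOR_RGB2HSV)
# rear deck: light grey, flat, and steel; report in dispenser frame (a from face along t, b lateral)
m=((hsv[...,1]<40)&(G.mean(2)>140)).astype(np.uint8); m=cv2.morphologyEx(m,cv2.MORPH_OPEN,np.ones((3,3),np.uint8))
pts=np.argwhere(m)[:,::-1]; W=np.array([onz(f,*p,.03)[:2] for p in pts])-F; a=W@t*1000;b=W@n*1000
print('a range',a.min(),a.max(),'b',b.min(),b.max())
for lo in range(-150,20,10):
    k=(a>lo)&(a<lo+2)&(abs(b)<75)
    if k.sum()>3: print(lo,b[k].min().round(1),b[k].max().round(1),k.sum())
for lo in range(-60,60,15):
    k=(b>lo)&(b<lo+2)&(a>-160)&(a<40)
    if k.sum()>3: print('b',lo,'a',a[k].min().round(1),a[k].max().round(1),k.sum())
E
python3 tr.py
```

```text
[0.49900661 0.03227615 0.05698618] 3.0659365335995425 0.008077881840152873 [0.5344928  2.2206772  6.17112148]
a range -382.976010427799 -45.60450358044445 b -127.62887635428966 62.14878923203361
-150 -57.5 34.6 249
-140 -57.4 35.5 251
-130 -57.3 48.2 268
-120 -57.3 50.9 287
-110 -57.2 61.6 291
-100 -57.1 61.7 444
-90 -57.0 61.8 21
-80 -56.9 61.9 515
-70 -56.8 62.0 514
-60 -56.7 62.0 453
-50 -49.6 62.1 369
b -45 a -159.7 -47.9 602
b -30 a -159.8 -45.7 554
b -15 a -160.0 -46.0 514
b 0 a -104.2 -58.6 145
b 15 a -159.1 -47.2 156
b 30 a -159.5 -46.5 363
b 45 a -132.4 -46.8 260
```

Call:
{"fn": "play_rows", "kwargs": {
  "plan": [
    [1,1,-4,-0.5,0],
    [1,1.5,-5,-0.5,0],
    [1,0,-6,0,0],
    [1,0,-6,0,0],
    [1,0,-6,0,0],
    [1,0,-6,0,0],
    [1,0,-5,0,0],
    [1,0,0,0,0]
  ]
}}

```text
clock: 15.52
position: [0.492, -0.0058, 0.057]
eef_rot: [0.121, 3.139, 0.001]
force: [0.3, 4.2, 5.8]
gripper_width: 0.008
finger_force: 81.3
```

```bash
python3 tr.py
```

```text
[ 0.49198956 -0.00579771  0.05697126] 3.064755842265337 0.007934713728108608 [0.51347952 3.27461974 7.46894286]
a range -172.6200154351781 -7.258672431024856 b -62.406737745440125 57.86794200660522
-150 -62.3 -1.4 265
-140 -62.2 -5.7 168
-130 -62.1 -4.9 176
-120 -62.1 31.3 259
-110 -61.4 31.4 258
-100 -61.3 31.5 258
-90 -61.3 45.0 279
-80 -61.8 46.8 286
-70 -61.7 57.4 295
-60 -61.6 57.5 401
-50 -59.8 -58.6 6
-40 -61.5 57.7 428
-30 -61.4 57.7 436
-20 -61.3 57.8 428
-10 -49.5 57.0 347
b -60 a -158.8 -12.7 599
b -45 a -150.4 -8.1 736
b -30 a -150.7 -7.4 574
b -15 a -151.2 -7.5 270
b 0 a -127.9 -57.8 180
b 15 a -121.0 -7.6 398
b 30 a -132.5 -7.7 361
b 45 a -87.7 -7.9 253
```

Call:
{"fn": "play_rows", "kwargs": {
  "plan": [
    [1,-1,-2,0,0],
    [1,-0.8,-3,0,0],
    [1,0,-5,0,0],
    [1,0,-5,0,0],
    [1,0,-5,0,0],
    [1,0,-5,0,0],
    [1,0,-3,0,0],
    [1,0,0,0,0]
  ]
}}

```text
clock: 16.23
position: [0.4915, -0.0334, 0.0569]
eef_rot: [0.121, 3.139, 0.001]
force: [0.6, 4.3, 6.8]
gripper_width: 0.0081
finger_force: 81.3
```

Call:
{"fn": "play_rows", "kwargs": {
  "plan": [
    [1,0,-4,0,0],
    [1,0,-5,0,0],
    [1,0,-5,0,0],
    [1,0,-5,0,0],
    [1,0,-5,0,0],
    [1,0,-5,0,0],
    [1,0,-3,0,0],
    [1,0,0,0,0]
  ]
}}

```text
clock: 16.9
position: [0.4891, -0.0653, 0.057]
eef_rot: [0.121, 3.139, 0.002]
force: [-0.7, 4.3, 6.7]
gripper_width: 0.0081
finger_force: 81.4
```

Call:
{"fn": "play_rows", "kwargs": {
  "plan": [
    [1,0,-2,0,0],
    [1,0,-2,0,0],
    [1,0,-1,0,0],
    [1,0,-1,0,0],
    [1,0,0,0,0]
  ]
}}

```text
clock: 17.32
position: [0.4886, -0.0706, 0.057]
eef_rot: [0.121, 3.139, 0.003]
force: [0.5, 6.2, 8.2]
gripper_width: 0.0082
finger_force: 81.4
```

Call:
{"fn": "play_rows", "kwargs": {
  "plan": [
    [1,0,-2,0,0],
    [1,0,-2,0,0],
    [1,0,0,0,0]
  ]
}}

```text
clock: 17.57
position: [0.4882, -0.0746, 0.057]
eef_rot: [0.121, 3.139, 0.003]
force: [1.0, 5.1, 8.1]
gripper_width: 0.0078
finger_force: 81.5
```

Call:
{"fn": "play_rows", "kwargs": {
  "plan": [
    [1,0,-2,0,0],
    [1,0,-2,0,0],
    [1,0,0,0,0]
  ]
}}

```text
clock: 17.82
position: [0.4882, -0.0764, 0.0569]
eef_rot: [0.123, 3.138, 0.01]
force: [1.4, 13.3, 8.3]
gripper_width: 0.0081
finger_force: 81.5
```

```bash
python3 tr.py | head -12
```

```text
[ 0.48827506 -0.0764478   0.05697198] 3.063683260987822 0.00793204638821215 [ 2.87225272 13.385024    7.70261254]
a range -103.39926129001634 17.26571183622172 b -60.78943611341153 58.81789574507031
-90 -60.8 -29.0 56
-80 -60.2 5.1 286
-70 -60.1 18.0 213
-60 -60.0 31.5 248
-50 -60.0 33.2 249
-40 -59.9 33.2 239
-30 -59.9 33.2 246
-20 -59.8 46.7 274
-10 -59.8 49.3 292
0 -48.0 32.5 184
```

Call:
{"fn": "play_rows", "kwargs": {
  "plan": [
    [1,0,-1.5,0,0],
    [1,0,-1.5,0,0],
    [1,0,0,0,0]
  ]
}}

```text
clock: 18.12
position: [0.4894, -0.0771, 0.057]
eef_rot: [0.126, 3.135, 0.017]
force: [6.9, 20.7, 6.8]
gripper_width: 0.0079
finger_force: 81.3
```

Call:
{"fn": "play_rows", "kwargs": {
  "plan": [
    [0.6,0,1,0,0],
    [0.6,0,1,0,0],
    [0.3,0,1,0,0],
    [0.1,0,1,0,0],
    [0.1,0,0,-4,0],
    [0.1,0,0,-15,0],
    [0.1,0,0,-30,0],
    [0.1,0,0,-35,0]
  ]
}}

```text
clock: 18.78
position: [0.4856, -0.0779, 0.139]
eef_rot: [-0.12, -3.133, -0.002]
force: [1.7, -0.3, -0.5]
gripper_width: 0.0384
finger_force: 0.0
```

Call:
{"fn": "play_rows", "kwargs": {
  "plan": [
    [0.1,0,8,-30,0],
    [0.1,0,8,-30,0],
    [0.1,0,0,0,0],
    [0.1,0,0,0,0]
  ]
}}

```text
clock: 19.12
position: [0.4908, -0.0628, 0.2029]
eef_rot: [0.119, 3.134, -0.003]
force: [0.1, 0.3, -0.7]
gripper_width: 0.0385
finger_force: 0.0
```

```bash
python3 tr.py; python3 - <<'E'
from h import *
f=shot('wrist'); S=shot('side')
t=np.array([-.0837,-.9965]);n=np.array([.9965,-.0837]);F=np.array([.478,-.168])
for nm,g in (('w',f),('side',S)):
  for off in (-30,30):
    v=[]
    for k in range(-106,6,2):
        u=np.round(proj(g,[*(F+(t*k+n*off)/1000),.03])).astype(int)
        v.append((k,int(g['pixels'][u[1],u[0]].mean())) if 0<=u[1]<384 and 0<=u[0]<512 else (k,-1))
    print(nm,off,v)
E
```

```text
[ 0.48935455 -0.06245259  0.20077917] 3.065673135572412 0.03824888808483815 [ 0.0859125  -0.39037265 -0.58977847]
a range -515.3619016778705 280.53366565953587 b -68.57735484911157 340.37534947418305
-90 -58.5 -24.2 32
-80 -58.5 49.0 150
-70 -58.4 49.1 108
-60 -58.3 60.0 102
-50 -58.2 60.1 96
-40 -58.1 49.4 93
-30 -59.1 49.5 95
-20 -59.0 49.6 95
-10 -58.9 49.7 88
0 -46.9 48.5 73
10 -42.5 43.3 54
b -60 a -96.4 -6.2 81
b -45 a -96.4 7.7 152
b -30 a -96.4 11.6 161
b -15 a -80.2 12.2 90
b 0 a -79.9 -71.7 16
b 15 a -79.7 12.2 92
b 30 a -80.6 12.5 102
b 45 a -93.9 6.9 129
w -30 [(-106, 154), (-104, 154), (-102, 121), (-100, 102), (-98, 102), (-96, 181), (-94, 185), (-92, 185), (-90, 184), (-88, 117), (-86, 71), (-84, 51), (-82, 43), (-80, 196), (-78, 219), (-76, 219), (-74, 221), (-72, 216), (-70, 216), (-68, 216), (-66, 216), (-64, 216), (-62, 219), (-60, 216), (-58, 217), (-56, 213), (-54, 216), (-52, 214), (-50, 214), (-48, 213), (-46, 212), (-44, 214), (-42, 213), (-40, 216), (-38, 213), (-36, 211), (-34, 216), (-32, 215), (-30, 213), (-28, 214), (-26, 214), (-24, 210), (-22, 211), (-2
[... 1449 characters left out ...]
), (0, 170), (2, 132), (4, 136)]
side 30 [(-106, 87), (-104, 86), (-102, 86), (-100, 90), (-98, 90), (-96, 128), (-94, 122), (-92, 122), (-90, 140), (-88, 140), (-86, 84), (-84, 84), (-82, 115), (-80, 118), (-78, 152), (-76, 152), (-74, 153), (-72, 121), (-70, 121), (-68, 133), (-66, 133), (-64, 199), (-62, 199), (-60, 211), (-58, 211), (-56, 227), (-54, 227), (-52, 227), (-50, 231), (-48, 220), (-46, 231), (-44, 231), (-42, 229), (-40, 224), (-38, 224), (-36, 235), (-34, 235), (-32, 229), (-30, 229), (-28, 230), (-26, 230), (-24, 202), (-22, 230), (-20, 230), (-18, 233), (-16, 225), (-14, 236), (-12, 236), (-10, 236), (-8, 224), (-6, 224), (-4, 183), (-2, 183), (0, 135), (2, 134), (4, 134)]
```

```bash
python3 -c "
from h import *
print(robot.finish_job())"
```

```text
the job is handed in; nothing more can be done
None
```

The grate lies flat in the tray's pocket, slotted face up, and the tray is against the bay's end stop; I handed the job in at about 19 s, and the hand-in call gave no verdict.

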